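# Unlock the tow coupler and lift the drawbar off its ball

## Robot

A 6-joint arm with a two-finger parallel gripper is mounted at the origin on a cart in front of the work surface, level with it; the furniture and walls round the work are solid. World frame = base frame: x ahead of the robot, y to its left, z up, the work surface at z = 0. Lengths are in m, angles in degrees, forces in N, time in s.
With the tool pointing down it reaches from about 0.375 to 0.9 m from the base axis. Payload 3.1 kg.
Tool frame: the origin (TCP) lies midway between the tips of the shut fingers; the grasp point (between the pads) lies 19 mm behind it (bot.hold_point_z is the distance from the TCP to the grasp point, in m); z points along the fingers, y is the line along which they close (so a half turn about z gives the same grasp; the last joint's range is limited). The gripper opens to 87 mm and grips with 3 to 60 N. Pads are 19 mm wide; open, the fingers measure 117 mm over their backs; the gripper's body (75 mm by 190 mm) begins 51 mm behind the grasp point.
Start: joints at [62.424, 30.224, 82.088, -0, 67.689, -10.227], TCP at [0.186, 0.597, 0.223] pointing down, gripper open.
Joint ranges: [-176.69, 176.69], [-43.24, 126.21], [12.49, 139.97], [-82, 262], [0, 151.66], [-163.58, 163.58]. Speed limits (degrees/s): [159.86, 159.86, 180, 180, 180, 180].

## Interface

Orientations are given as a 3x3 rotation matrix whose columns are the frame's x, y, z axes.
In Python, from rig import read_state, optics, order, bot gives the robot as it stands.
- The arm moves only by the tool drive_tool, never from a script. Its argument "steps" is a list of rows, each a list of 7 numbers: the finger opening in mm, from 0 to 87, then the shift along the tool's x, y, z normalised to -1 to 1, where 1 is 0.12 m, then the turn, a rotation vector about the tool's x, y, z normalised to -1 to 1, where 1 is 1.5 rad. In form: [[jaw, tx, ty, tz, ax, ay, az], ...]. A call has 1 to 8 rows; each row is the pose to reach, as a shift and turn from the pose commanded when the call began, along the tool's axes at that moment; what a row does not reach only later rows make up. A row lasts 1/10 s, in which the tool goes at most 50 mm and 8.59 degrees, less where a joint would pass 70% of its speed; a pose out of reach is approached as far as the arm can. A call with a number of a shift or a turn outside -1 to 1 is refused whole. A call with a gripper value outside its range is refused whole. The fingers move at their own pace and stop on an object; the grip force is fixed at half the most. Time passes only in rows, so rows that repeat a pose let the fingers close. It gives the time, the measured TCP pose, the force, the opening and the grip force at its end, in the units of the state.
- read_state(): the state, without advancing time (a new reading comes with each control period).
- optics.capture(name): name is "scene" or "top" or "wrist"; returns a dict with "color" (400x640x3 uint8, blue, green, red), "range_z" (400x640 float32, m along the optical axis (not along the pixel's ray), 0 where there is no reading), "fx", "fy", "cx", "cy" (pixels), "D" ([k1, k2, p1, p2, k3] as OpenCV has them; the pictures are not rectified), "rvec" (rotation vector, rad) and "tvec" (3), from world to camera coordinates, as OpenCV has them. Camera axes: x right, y down, z forward; pixel columns grow to the right and rows downward; lengths in m; the calibration is good to about 2 mm. A picture is of the moment at which its call begins.
- order.hand_in(): hands the job in; it is judged then, once.
The state is a dict: "time_s": time; "joint_positions": joint angles; "qvel": joint speeds; "tau": joint torques, N m; "position": TCP position; "tcp_rot": TCP orientation; "force": force on the tool from outside, world axes, zero at the start; "moment": the same for the moment, N m; "opening": opening from 0.0 (shut) to 1.0 (fully open); "grasp_force": force on a finger pad.
Only numpy, scipy, OpenCV 4.12 (cv2) and the standard library are available. Lean on these libraries where they do the work, as an engineer would, in place of code of your own. Each camera call takes 0.05 s, during which the arm holds its last target. There are 200 camera calls.

## Task

Uncouple the ball collector's drawbar from the tow ball on the bench stand: draw the locking pin up out of the coupler and hang it by its eye on the empty peg of the peg rail, then pull the latch knob sideways out of the coupler against its spring until the ball is free, and lift the drawbar by the knob. Finish while still holding the drawbar up, with the coupler at least 7 cm above where it sat on the ball, the pin still on its peg, and the tools lying about left where they are.

Things in the scene. Friction and masses are not known exactly. Their poses are not given: they have to be found in the camera images.
- hitch_stand: Grey base plate, 280 x 100 x 12 mm, screwed to the bench, with the ball mount near its -x end and two hinge ears near its +x end. Origin: centre of the plate's underside, on the bench. x runs along the drawbar from ball to hinge, y is the side to which the latch knob points and is pulled, z up.
- ball (a point): Centre of the 40 mm steel tow ball (neck 18 mm), 100 mm towards -x of the stand's origin and 95 mm above the bench; axes as the stand's. Fixed.
- drawbar_hinge (a point): Middle of the hinge axis at the drawbar's other end, 200 mm towards +x of the ball and at the ball's height. The axis runs along the stand's y; the drawbar swings up about it (freely, up to 0.9 rad) and falls back when let go. Axes as the stand's.
- drawbar: 28 mm square grey tube, 0.6 kg with its coupler, level along the stand's x. Origin on the hinge axis, x away from the ball, y to the knob's side. Coupler: steel cup 56 mm wide over the ball, top 28 mm above the ball's centre; beside it the latch guide, 52 mm wide along x, y = 32 to 68 mm, top 9 mm below the ball's centre, pin hole at y = 50 mm. Raising the coupler 70 mm turns it 0.36 rad.
- socket (a point): Centre of the coupler's socket, fixed in the drawbar 200 mm from the hinge; it coincides with the ball's centre while the drawbar is coupled, and rises as it is lifted. Axes as the drawbar's.
- latch (a joint): Latch slide in the coupler, m: 0 = home (its fork holds the ball from below), up to 0.028 = pulled right out along the drawbar's +y. The ball comes free at about 0.022. A spring pulls it home with 2.4 N at 0 and 8 N at 0.028. With the locking pin in, it moves 2 to 3 mm at most.
- knob (a point): Grip point of the black latch knob, moves with the latch: on its axis, 101 mm towards +y of the socket (latch home) and 21 mm below it. Axis along y; barrel 20 mm in diameter, 13 mm either side of this point, then on the far +y side an end flange 30 mm in diameter, 5 mm thick. A 12 mm rod joins it to the guide, 33 mm away. The drawbar can be lifted by it.
- lock_pin: Loose steel locking pin, 60 g, upright in the latch guide's 13 mm hole. Origin: centre of the underside of its 18 mm shoulder, which rests on the guide. Below: shank 10 mm in diameter, 30 mm long. Above the 3 mm shoulder: eye plate 32 mm wide along the pin's x, 8 mm thick along y, straight-sided to 25 mm, half-round above, top at 41 mm. z up.
- eye (a point): Centre of the pin's round eye, 18 mm in diameter, through the plate along the pin's y, 25 mm above the shoulder's underside. Axes as the pin's.
- rack: Small peg rail, fixed: plywood foot 100 x 250 x 12 mm, two posts 16 mm square (y = -112 and 112 mm, tops at 150 mm) and a level dark steel strip 36 mm high, front face 22 mm towards +x of the origin, top at 148 mm. Origin: centre of the foot's underside. Two steel pegs stick out of the strip towards -x at 130 mm height, at y = -65 mm (empty) and y = +65 mm (a 97 mm tape roll hangs there). z up.
- peg (a point): Point on the empty peg's axis, 22 mm in front of the strip; axes as the rack's. The peg is a level 8 mm rod along the rack's x; from 24 mm towards -x of this point it bends up, and its tip's centre lies 30 mm towards -x and 5 mm higher. A hung pin's eye rests with its centre about 5 mm below the peg's axis.
- screwdriver: Bystander: screwdriver, 195 x 25 x 26 mm, lying on the bench. Origin under its middle.
- hex_keys: Bystander: folding hex key set in a case, 86 x 31 x 22 mm, lying on the bench. Origin under its middle.
- iron_head_1: Bystander: steel club head, 88 x 79 x 11 mm, lying on the bench. Origin under its middle.
- sanding_block: Bystander: cork sanding block, 105 x 58 x 35 mm, lying on the bench. Origin under its middle.
Not all that is in view belongs to the job. There is more than one size of the lock_pin; the one meant has the size given above.

How it is judged:
By the outcome, as a careful person would: the job done as asked, in the order asked, and still so for the second after the job is handed in, while the arm keeps its last pose, push and grip.
It also fails if it takes over 56 s, if anything falls off the work surface, if the arm or the gripper's body presses on something with over 40 N, if the wrist force passes 120 N, or if a joint passes its speed limit or range.

## Working session

There is one attempt and no reset: what is moved stays moved. The work goes in short steps, Python scripts to look and compute and a tool call to move; the robot and the scene stay as the last step left them, time stands still between calls to the robot, and variables do not carry over. Pictures are saved under pics/ and viewed, at most 10 in all, crops included, and the job is handed in when it is done.

Besides the shell and the picture viewer there is one more tool, called after "Emit:" in YAML: its name, and indented under it one key for each argument. drive_tool: Moves the arm, as the interface text tells. Scaled input: -1 to 1 covers 0.12 m each way for a shift and 1.5 rad each way for a turn. Its arguments: {"type":"object","properties":{"steps":{"type":"array"}},"required":["steps"]}

```bash
ls; mkdir -p pics; cat > h.py <<'E'
import numpy as np, cv2, pickle
from rig import read_state, optics, order, bot
def cap(n,save=None):
    c=optics.capture(n); pickle.dump(c,open(f'{n}.pkl','wb'))
    if save: cv2.imwrite(f'pics/{save}.png',c['color'])
    return c
def load(n): return pickle.load(open(f'{n}.pkl','rb'))
def K(c): return np.array([[c['fx'],0,c['cx']],[0,c['fy'],c['cy']],[0,0,1.]])
def world(c,uv,z=None):
    """pixels -> world by depth"""
    uv=np.array(uv,float).reshape(-1,2)
    n=cv2.undistortPoints(uv[:,None],K(c),np.array(c['D']))[:,0]
    R=cv2.Rodrigues(np.array(c['rvec'],float))[0]; t=np.array(c['tvec'],float).ravel()
    r=np.c_[n,np.ones(len(n))]
    if z is None:
        d=c['range_z'][uv[:,1].round().astype(int),uv[:,0].round().astype(int)]
        return (r*d[:,None]-t)@R
    o=-R.T@t; w=r@R
    return o+w*((z-o[2])/w[:,2])[:,None]
def proj(c,P):
    return cv2.projectPoints(np.array(P,float).reshape(-1,1,3),np.array(c['rvec'],float),np.array(c['tvec'],float),K(c),np.array(c['D']))[0][:,0]
E
python3 - <<'E'
from h import *
for n in ('scene','top'):
    c=cap(n,n); R=cv2.Rodrigues(np.array(c['rvec'],float))[0]; print(n,-R.T@np.array(c['tvec']).ravel(),R[2])
s=read_state(); print(s, bot.hold_point_z)
E
```

```text
pics
scene [-0.19772118 -0.42305152  0.71075261] [ 0.62675196  0.57328593 -0.5277549 ]
top [0.25062885 0.1990989  1.50847767] [ 0.19975586  0.00366881 -0.97983883]
{'time_s': 0.1, 'joint_positions': array([ 6.24228240e+01,  3.02741725e+01,  8.21482268e+01, -1.47518486e-04,
        6.76896546e+01, -1.02280767e+01]), 'qvel': array([ 0.05282049, -0.15750819, -0.25267392, -0.00892334,  0.12601428,
        0.05173826]), 'tau': array([-5.77553728e-04, -4.40981913e+01, -1.77149534e+01,  6.34610653e-02,
        5.34627226e-02, -4.23770655e-05]), 'position': array([0.18604415, 0.59598396, 0.22166832]), 'tcp_rot': array([[-9.54505751e-01,  2.98191139e-01, -9.03270331e-04],
       [ 2.98192307e-01,  9.54504237e-01, -1.73461965e-03],
       [ 3.44927148e-04, -1.92505270e-03, -9.99998088e-01]]), 'force': array([ 0.11887263, -0.75802566,  0.59211132]), 'moment': array([-0.0431466 ,  0.00879184,  0.05841282]), 'grasp_force': 0.0, 'opening': 1.0036853907612715} 0.0187
```

View pics/scene.png

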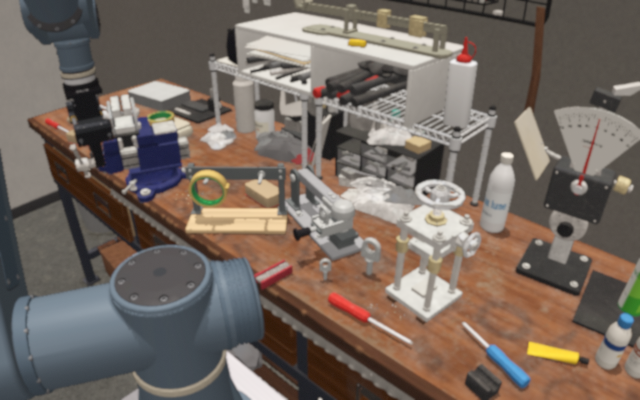

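View pics/top.png

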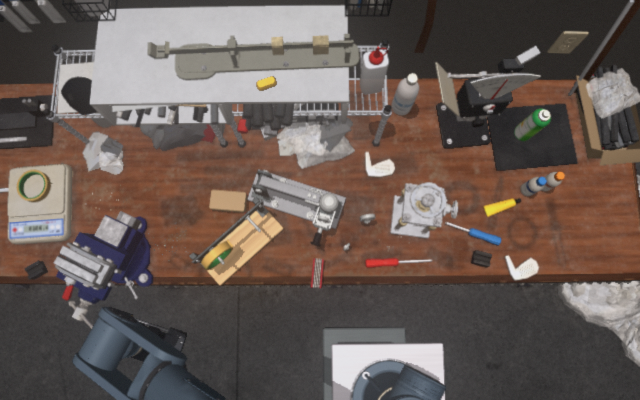

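The stand is at top-view (297,200), with the ball end at about (328,205) and the knob at (317,240). The peg rail is at (238,245). Loose eye pins stand at (367,218) and (347,246). Next I'll enlarge both views.

```bash
python3 - <<'E'
from h import *
a=load('top')['color'][150:300,185:385]; b=load('scene')['color'][150:290,180:390]
cv2.imwrite('pics/topc.png',cv2.resize(a,None,fx=4,fy=4,interpolation=cv2.INTER_CUBIC))
cv2.imwrite('pics/scenec.png',cv2.resize(b,None,fx=3.8,fy=3.8,interpolation=cv2.INTER_CUBIC))
E
```

```text
(no output)
```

View pics/topc.png

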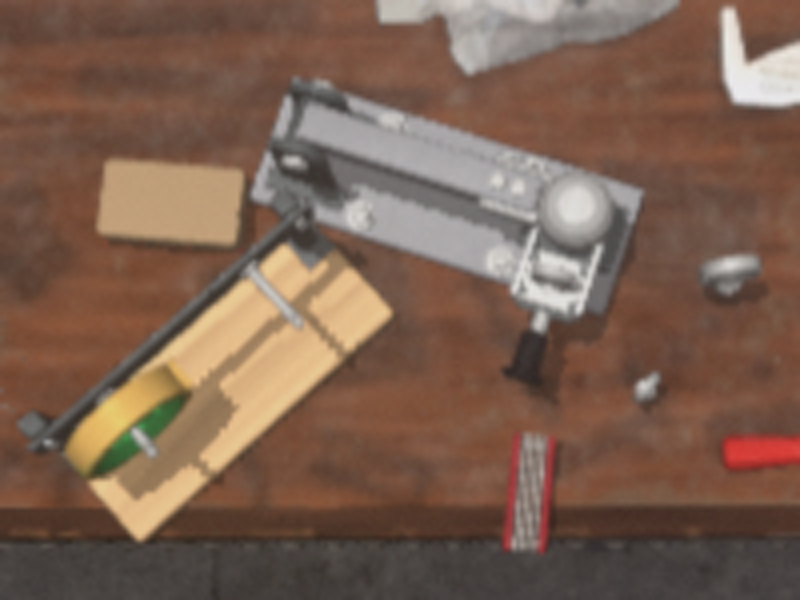

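View pics/scenec.png

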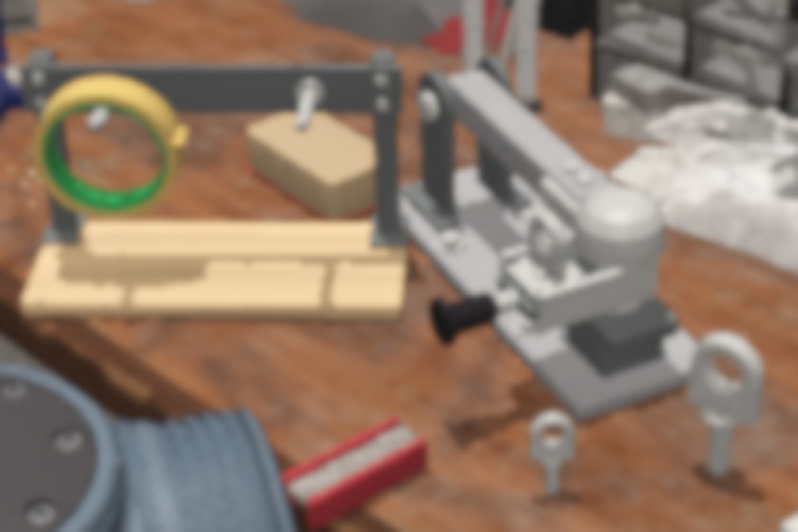

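The crops show the target pin's eye plate in the guide at topc (553,270). The cup is at (575,208), the knob runs (540,320)–(525,375), and the empty peg runs (250,265) to tip (300,322).

```bash
cat > m.py <<'E'
from h import *
t=load('top'); s=load('scene')
T=lambda u,v:(185+u/4,150+v/4)
S=lambda u,v:(180+u/3.8,150+v/3.8)
def show(n,c,uv,z):
    print(n,world(c,[uv],z).round(4)[0],'depth',world(c,[uv]).round(4)[0])
for n,uv,z in [('plate+x-y',(293,78),.012),('plate-x-y',(643,188),.012),('plate+x+y',(252,198),.012),('plate-x+y',(605,312),.012),
 ('cup',(575,210),.123),('pin top',(553,268),.127),('knobflange',(523,370),.084),('knobstart',(540,335),.084),
 ('foot1',(143,540),.012),('foot2',(393,312),.012),('pegtip',(298,323),.138),('pegbase',(252,267),.134),('stripR',(305,212),.148),('stripL',(40,440),.148)]:
    show(n,t,T(*uv),z)
print('scene')
for n,uv,z in [('pegtip',(303,122),.135),('pegbase',(313,90),.13),('stripTL',(50,66),.148),('stripTR',(375,66),.148),('eye',(545,236),.111),('knobend',(447,322),.074),('foot -x+y',(22,310),.012),('foot -x-y',(403,310),.012)]:
    show(n,s,S(*uv),z)
E
python3 m.py
```

```text
plate+x-y [0.6629 0.377  0.012 ] depth [0.6349 0.3649 0.1139]
plate-x-y [0.5765 0.1139 0.012 ] depth [0.5786 0.1133 0.0025]
plate+x+y [0.5703 0.4059 0.012 ] depth [ 0.574   0.4083 -0.005 ]
plate-x+y [0.4831 0.1434 0.012 ] depth [0.4845 0.143  0.0027]
cup [0.537  0.1673 0.123 ] depth [0.5365 0.1674 0.1254]
pin top [0.4958 0.1828 0.127 ] depth [0.4955 0.1828 0.1284]
knobflange [0.4312 0.2038 0.084 ] depth [0.431  0.2038 0.0857]
knobstart [0.4558 0.1918 0.084 ] depth [0.4555 0.1918 0.086 ]
foot1 [0.3173 0.4799 0.012 ] depth [ 0.3205  0.4934 -0.0601]
foot2 [0.4838 0.2997 0.012 ] depth [0.4846 0.3001 0.0067]
pegtip [0.4569 0.3555 0.138 ] depth [0.4763 0.3701 0.0093]
pegbase [0.4962 0.388  0.134 ] depth [0.496  0.3878 0.1351]
stripR [0.5314 0.3509 0.148 ] depth [0.5348 0.3527 0.1313]
stripL [0.3772 0.5254 0.148 ] depth [0.3776 0.5264 0.1437]
scene
pegtip [0.4615 0.3556 0.135 ] depth [0.4577 0.3511 0.1383]
pegbase [0.4998 0.3888 0.13  ] depth [0.4973 0.386  0.132 ]
stripTL [0.3842 0.5129 0.148 ] depth [0.3849 0.5141 0.1473]
stripTR [0.5269 0.3584 0.148 ] depth [0.5286 0.3603 0.1466]
eye [0.495  0.1834 0.111 ] depth [0.6112 0.2851 0.0104]
knobend [0.4306 0.2015 0.074 ] depth [0.424  0.195  0.0807]
foot -x+y [0.3125 0.4724 0.012 ] depth [0.3186 0.4832 0.0036]
foot -x-y [0.4819 0.2922 0.012 ] depth [ 0.4956  0.3066 -0.0021]
```

Emit:
drive_tool:
  steps:
    - [87,-0.9,-0.65,-0.2,0,0,0]
    - [87,-0.9,-0.65,-0.2,0,0,0]
    - [87,-0.9,-0.65,-0.2,0,0,0]
    - [87,-0.9,-0.65,-0.2,0,0,0]

```text
time_s: 0.5
position: [0.2684, 0.487, 0.247]
tcp_rot: [[-0.953, 0.302, 0.001], [0.302, 0.953, -0.001], [-0.001, -0.001, -1.0]]
force: [-0.1, -0.7, -0.1]
opening: 1.003
grasp_force: 0.0
```

Emit:
drive_tool:
  steps:
    - [87,-0.8,-0.6,-0.2,0,0,0]
    - [87,-0.8,-0.6,-0.2,0,0,0]
    - [87,-0.8,-0.6,-0.2,0,0,0]
    - [87,-0.8,-0.6,-0.2,0,0,0]
    - [87,-0.8,-0.6,-0.2,0,0,0]

```text
time_s: 1.0
position: [0.336, 0.393, 0.2703]
tcp_rot: [[-0.954, 0.299, -0.001], [0.299, 0.954, 0.001], [0.001, 0.0, -1.0]]
force: [-0.3, -0.1, -0.1]
opening: 1.001
grasp_force: 0.0
```

```bash
python3 - <<'E'
from h import *
import pickle
c=cap('wrist','w1'); pickle.dump(c,open('w1.pkl','wb'))
print(read_state()['position'],read_state()['time_s'],world(c,[(320,200)]),c['fx'])
print(proj(c,[(.46,.355,.135),(.5,.388,.13),(.495,.182,.127),(.43,.203,.074)]))
E
```

```text
[0.3355374  0.39329509 0.27009898] 1.05 [[ 0.38090351  0.38315427 -0.00177146]] 308.1610303288475
[[317.98134873 305.77216259]
 [355.77774858 324.56255788]
 [190.19355418 363.01096305]
 [200.69086707 289.27651819]]
```

View pics/w1.png

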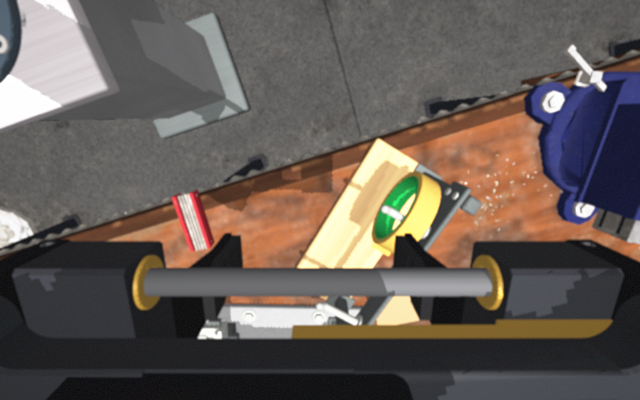

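The wrist view is mostly blocked by the gripper, but the peg shows at about (345,313) and the tape roll at (405,210). I'll fit the rack and stand poses to all the measured pixels and check them on a crop.

```bash
cat > fit.py <<'E'
from h import *
from scipy.optimize import least_squares
t=load('top'); s=load('scene')
T=lambda u,v:(185+u/4,150+v/4)
S=lambda u,v:(180+u/3.8,150+v/3.8)
def W(p,q):
    c,s_=np.cos(p[2]),np.sin(p[2]); q=np.array(q,float)
    return q@np.array([[c,s_,0],[-s_,c,0],[0,0,1]])+np.array([p[0],p[1],0])
def fit(obs,p0):
    f=lambda p:np.concatenate([(proj(c,W(p,[q]))[0]-uv)*c_w for c,uv,q,c_w in obs])
    r=least_squares(f,p0,loss='soft_l1'); print(r.x,np.degrees(r.x[2])); print(f(r.x).reshape(-1,2).round(1).tolist()); return r.x
rack=[(t,T(143,540),(-.05,.125,.012),1),(t,T(393,312),(-.05,-.125,.012),1),(t,T(300,324),(-.030,-.065,.135),1),(t,T(250,265),(.022,-.065,.132),1),
 (s,S(303,124),(-.030,-.065,.135),1),(s,S(313,88),(.022,-.065,.130),1),
 (s,S(22,312),(-.05,.125,.0),1),(s,S(403,312),(-.05,-.125,.0),1),(s,S(25,292),(-.05,.125,.012),1),(s,S(407,262),(-.05,-.125,.012),.5)]
if __name__=='__main__':
    pr=fit(rack,[.43,.41,.74])
    st=[(t,T(643,188),(-.14,-.05,.012),1),(t,T(605,314),(-.14,.05,.006),1),(t,T(252,198),(.14,.05,.012),1),(t,T(293,78),(.14,-.05,.012),.3),
     (t,T(576,208),(-.1,0,.123),1),(t,T(553,268),(-.1,.05,.127),1),(t,T(525,372),(-.1,.117,.080),1),
     (s,S(545,237),(-.1,.05,.111),1),(s,S(446,322),(-.1,.119,.074),1),(s,S(694,372),(-.14,-.05,.012),.5),(s,S(582,418),(-.14,.05,0),1)]
    ps=fit(st,[.573,.26,1.25])
    pr=np.array(pr); np.savez('fit.npz',pr=pr,ps=ps)
    print('peg0',W(pr,[(0,-.065,.13),(-.03,-.065,.135)])); print('pin,knob,ball',W(ps,[(-.1,.05,.111),(-.1,.101,.074),(-.1,0,.095)]))
    w=load('w1'); im=w['color'].copy(); 
    crop=cv2.resize(im[240:345,190:480],None,fx=2.7,fy=2.7,interpolation=cv2.INTER_CUBIC)
    for q in [(0,-.065,.13),(-.03,-.065,.135),(.022,-.065,.13),(-.05,-.125,.012)]:
        u=(proj(w,W(pr,[q]))[0]-(190,240)+.5)*2.7; cv2.circle(crop,tuple(int(a) for a in u),2,(0,0,255),-1)
    a=cv2.resize(t['color'][150:300,185:385],None,fx=4,fy=4,interpolation=cv2.INTER_CUBIC)[60:400,220:620].copy()
    def dot(q,p,col):
        u=(proj(t,W(p,[q]))[0]-(185,150)+.5)*4-(220,60); cv2.circle(a,tuple(int(x) for x in u),2,col,-1)
    for q in [(0,-.065,.13),(-.03,-.065,.135),(.022,-.065,.13),(-.05,-.125,.012)]: dot(q,pr,(0,0,255))
    for q in [(-.1,.05,.127),(-.084,.05,.115),(-.116,.05,.115),(-.1,.088,.084),(-.1,.114,.084),(-.074,.068,.086),(-.126,.068,.086),(-.1,.0,.123)]: dot(q,ps,(255,0,255))
    out=np.zeros((600,800,3),np.uint8); out[:283,:783]=crop[:283]; out[285:600,:400]=a[:315]
    cv2.imwrite('pics/chk.png',out)
E
python3 fit.py
```

```text
[0.4396533  0.42353082 0.73339095] 42.020206008293485
[[-1.0, -0.5], [0.9, -0.8], [-0.2, -1.5], [-0.1, -0.6], [-0.1, -0.4], [-0.4, 0.4], [0.3, 0.7], [-0.1, 1.9], [-1.1, 2.0], [-0.6, 5.5]]
[0.57351574 0.26091871 1.25240186] 71.75734089298761
[[0.5, -0.2], [-0.2, 0.1], [-1.2, 0.2], [-0.1, -0.2], [0.2, -1.3], [0.5, 0.4], [-0.1, -0.3], [0.5, 0.1], [-0.7, -0.0], [2.9, -1.7], [-1.2, 1.4]]
peg0 [[0.48316382 0.37524174 0.13      ]
 [0.46087656 0.35515996 0.135     ]]
pin,knob,ball [[0.49472457 0.18159689 0.111     ]
 [0.44628786 0.19756204 0.074     ]
 [0.54221153 0.16594478 0.095     ]]
```

View pics/chk.png

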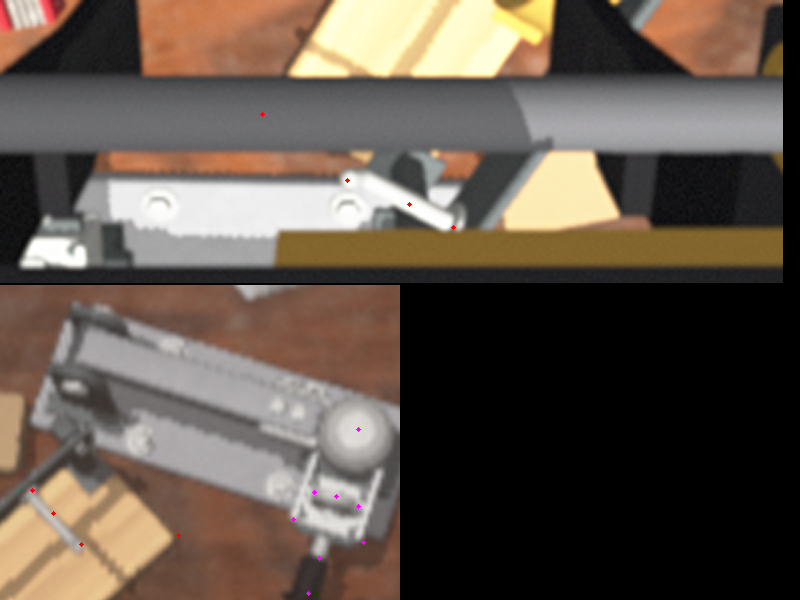

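The dots line up with the peg and its tip, the eye plate, the cup and the knob. The guide seems to have raised side rails, so I'll check their heights.

```bash
python3 - <<'E'
from fit import *
ps=np.load('fit.npz')['ps']
vv,uu=np.mgrid[195:240,300:345]; P=world(t,np.c_[uu.ravel(),vv.ravel()])
c,sn=np.cos(ps[2]),np.sin(ps[2]); d=P[:,:2]-ps[:2]; q=np.c_[d@[c,sn]+.1,d@[-sn,c],P[:,2]]*1000
for y in range(20,80,5):
    print(y,[ (lambda m:int(np.median(q[m,2])) if m.any() else -1)((abs(q[:,0]-x)<2.5)&(abs(q[:,1]-y)<2.5)) for x in range(-40,45,5)])
tt=read_state(); print(tt['position'], tt['joint_positions'])
E
```

```text
20 [1, 12, 50, 21, 89, 101, 111, 116, 118, 114, 115, 105, 97, 86, 49, 50, 13]
25 [0, 11, 12, 45, 90, 78, 78, 92, 108, 101, 102, 103, 78, 92, 71, 11, 11]
30 [0, 11, 17, 10, 89, 77, -1, 77, 80, 77, 83, 84, 75, 91, -1, 12, 11]
35 [-2, 17, 14, 48, 90, 88, 86, 83, 88, 85, 84, 86, 87, 92, 93, 14, 13]
40 [0, 10, 11, 12, 91, 85, 86, 96, -1, -1, 85, -1, 86, 89, 91, 11, 13]
45 [4, 12, 9, 38, 91, 85, 120, 125, 130, 125, 124, 118, 82, 87, -1, 13, 10]
50 [0, 5, -5, 2, 87, 94, 113, 119, 128, 124, 125, 119, 86, 90, 86, 0, -2]
55 [0, 3, 0, 0, 91, 86, 86, 83, 91, 95, 94, 107, 83, 90, -1, 4, 1]
60 [5, 2, -1, 42, 3, 84, 86, 85, 88, 89, 82, 83, 89, 92, 3, -4, 0]
65 [2, -5, 0, 32, 83, 38, 80, 77, 84, 87, 84, 79, 83, 77, 0, 2, -1]
70 [2, 1, 2, 2, 5, 77, 35, 3, 80, 80, 81, 35, 73, 3, 0, -1, -2]
75 [0, 1, 3, 0, 4, 0, 2, 38, 80, 82, -2, 2, -4, -2, 2, -1, 0]
[0.3355374  0.39329509 0.27009898] [ 3.71011529e+01  1.85870027e+01  9.40315428e+01  5.62359670e-02
  6.74287207e+01 -3.55932429e+01]
```

Emit:
drive_tool:
  steps:
    - [65,-0.897,-0.643,0.2,0,0,0.01]
    - [65,-0.897,-0.643,0.2,0,0,0.01]
    - [65,-0.897,-0.643,0.2,0,0,0.01]
    - [65,-0.897,-0.643,0.2,0,0,0.01]

```text
time_s: 1.45
position: [0.4173, 0.2854, 0.2452]
tcp_rot: [[-0.949, 0.315, -0.001], [0.315, 0.949, -0.001], [0.001, -0.002, -1.0]]
force: [-0.7, 0.9, 0.4]
opening: 0.775
grasp_force: 0.0
```

Emit:
drive_tool:
  steps:
    - [65,-0.895,-0.643,0.5,0,0,0]
    - [65,-0.895,-0.643,0.5,0,0,0]
    - [65,-0.895,-0.643,0.5,0,0,0]
    - [65,-0.895,-0.643,0.8,0,0,0]
    - [65,-0.895,-0.643,0.8,0,0,0]
    - [65,-0.895,-0.643,0.8,0,0,0]

```text
time_s: 2.05
position: [0.4926, 0.1816, 0.1501]
tcp_rot: [[-0.951, 0.311, -0.003], [0.311, 0.951, 0.0], [0.003, -0.001, -1.0]]
force: [-0.1, 0.5, 0.5]
opening: 0.748
grasp_force: 0.0
```

```bash
python3 - <<'E'
from fit import *
ps=np.load('fit.npz')['ps']
s_=read_state(); R=s_['tcp_rot']; p=s_['position']; print(p,s_['time_s'],R[:2,1])
tgt=W(ps,[(-.1,.05,.097)])[0]; print('tool shift/.12',(R.T@(tgt-p)/.12).round(3), np.degrees(np.arctan2(R[1,1],R[0,1])))
E
```

```text
[0.49258023 0.18155663 0.1501421 ] 2.05 [0.31068927 0.95051126]
tool shift/.12 [-0.018  0.006  0.443] 71.89922102298048
```

Emit:
drive_tool:
  steps:
    - [65,-0.018,0.006,0.15,0,0,0]
    - [65,-0.018,0.006,0.3,0,0,0]
    - [65,-0.018,0.006,0.4,0,0,0]
    - [65,-0.018,0.006,0.44,0,0,0]
    - [65,-0.018,0.006,0.44,0,0,0]
    - [65,-0.018,0.006,0.44,0,0,0]

```text
time_s: 2.65
position: [0.4967, 0.1804, 0.0986]
tcp_rot: [[-0.95, 0.312, 0.002], [0.312, 0.95, 0.0], [-0.001, 0.001, -1.0]]
force: [0.2, -0.0, 0.1]
opening: 0.75
grasp_force: 0.0
```

```bash
python3 - <<'E'
from h import *
s=cap('scene'); t=cap('top')
a=cv2.resize(s['color'][160:260,270:390],None,fx=5,fy=5,interpolation=cv2.INTER_CUBIC)
cv2.imwrite('pics/grip.png',a)
E
```

```text
(no output)
```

View pics/grip.png

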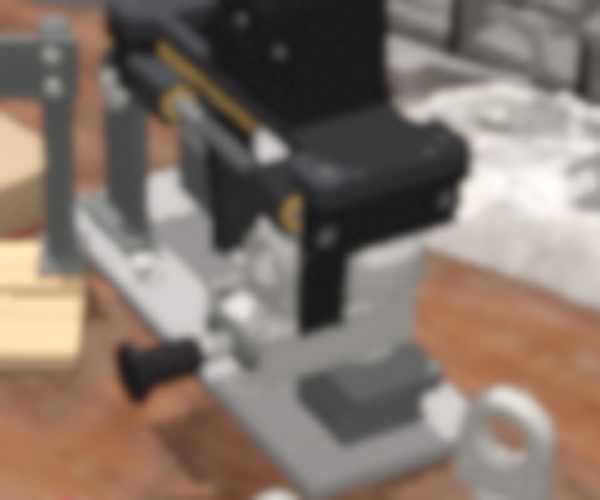

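The fingers straddle the eye plate, left at (230,220), right at (322,270), with the plate at (265,265). Next I close and lift.

Emit:
drive_tool:
  steps:
    - [20,0,0,0,0,0,0]
    - [20,0,0,0,0,0,0]
    - [20,0,0,0,0,0,0]
    - [20,0,0,0,0,0,0]
    - [20,0,0,0,0,0,0]
    - [20,0,0,0,0,0,0]

```text
time_s: 3.35
position: [0.4966, 0.1802, 0.0978]
tcp_rot: [[-0.95, 0.313, 0.001], [0.313, 0.95, 0.001], [-0.0, 0.001, -1.0]]
force: [0.9, 1.6, 0.3]
opening: 0.364
grasp_force: 30.0
```

Emit:
drive_tool:
  steps:
    - [20,0,0,-0.08,0,0,0]
    - [20,0,0,-0.16,0,0,0]
    - [20,0,0,-0.25,0,0,0]
    - [20,0,0,-0.35,0,0,0]
    - [20,0,0,-0.5,0,0,0]
    - [20,0,0,-0.7,0,0,0]
    - [20,0,0,-0.7,0,0,0]
    - [20,0,0,-0.7,0,0,0]

```text
time_s: 4.15
position: [0.4963, 0.1798, 0.1826]
tcp_rot: [[-0.95, 0.312, 0.001], [0.312, 0.95, -0.0], [-0.001, 0.0, -1.0]]
force: [-0.4, 0.3, -1.5]
opening: 0.357
grasp_force: 30.0
```

```bash
python3 - <<'E'
from fit import *
st=read_state(); R=st['tcp_rot']; p=st['position']; print(p,st['time_s'],st['opening']*87,st['grasp_force'])
pr=np.load('fit.npz')['pr']
tgt=W(pr,[(-.060,-.065,.135-.014)])[0]; print('pretarget',tgt,(R.T@(tgt-p)).round(4),'yaw',np.degrees(np.arctan2(R[1,1],R[0,1])),np.degrees(pr[2])+90)
s=cap('scene');c=cap('wrist')
a=cv2.resize(s['color'][110:210,280:380],None,fx=5,fy=5,interpolation=cv2.INTER_CUBIC)
cv2.imwrite('pics/lift.png',a)
E
```

```text
[0.49626245 0.1798062  0.18259763] 4.15 31.099898231590423 29.999909547432964
pretarget [0.43858929 0.33507819 0.121     ] [0.1034 0.1295 0.0615] yaw 71.79443561466928 132.02020600829348
```

View pics/lift.png

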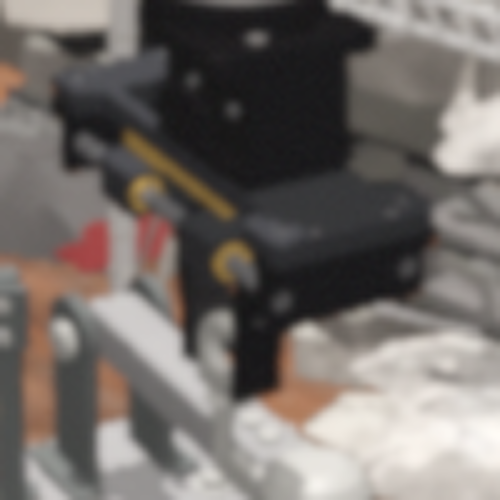

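Emit:
drive_tool:
  steps:
    - [20,0.83,0.98,-0.1,0,0,-0.7]
    - [20,0.83,0.98,-0.1,0,0,-0.7]
    - [20,0.83,0.98,-0.1,0,0,-0.7]
    - [20,0.83,0.98,-0.1,0,0,-0.7]
    - [20,0.83,0.98,-0.1,0,0,-0.7]
    - [20,0.83,0.98,-0.1,0,0,-0.7]
    - [20,0.83,0.98,-0.1,0,0,-0.7]
    - [20,0.83,0.98,-0.1,0,0,-0.7]

```text
time_s: 5.05
position: [0.4375, 0.3225, 0.1925]
tcp_rot: [[-0.744, -0.669, -0.003], [-0.669, 0.744, -0.001], [0.003, 0.001, -1.0]]
force: [-0.6, 0.4, 0.1]
opening: 0.358
grasp_force: 30.0
```

```bash
cat > rk.py <<'E'
from fit import *
st=read_state(); R=st['tcp_rot']; p=st['position']; print(p,st['time_s'],st['opening']*87,st['grasp_force'])
pr=np.load('fit.npz')['pr']; c,sn=np.cos(pr[2]),np.sin(pr[2])
d=p[:2]-pr[:2]; print('TCP in rack',d@[c,sn],d@[-sn,c],'yaw err',np.degrees(np.arctan2(R[1,1],R[0,1])-pr[2])-90)
for x,z in [(-.058,.1215),(-.012,.1215),(.002,.1215)]:
    print(x,(R.T@(W(pr,[(x,-.065,z)])[0]-p)/.12).round(3))
E
python3 rk.py
```

```text
[0.4375295  0.32247327 0.19250896] 5.05 31.111411893182275 29.99794410520522
TCP in rack -0.06922496705026215 -0.07365488371873094 yaw err -0.06784651379173567
-0.058 [-0.095  0.072  0.592]
-0.012 [-0.478  0.072  0.59 ]
0.002 [-0.595  0.072  0.59 ]
```

Emit:
drive_tool:
  steps:
    - [20,-0.08,0.072,0.3,0,0,0]
    - [20,-0.08,0.072,0.5,0,0,0]
    - [20,-0.08,0.072,0.59,0,0,0]
    - [20,-0.08,0.072,0.59,0,0,0]
    - [20,-0.08,0.072,0.59,0,0,0]

```text
time_s: 5.55
position: [0.4401, 0.3356, 0.1232]
tcp_rot: [[-0.745, -0.668, 0.0], [-0.668, 0.745, 0.0], [-0.0, -0.0, -1.0]]
force: [0.1, -0.8, -0.4]
opening: 0.361
grasp_force: 30.0
```

```bash
python3 rk.py; python3 - <<'E'
from h import *
s=cap('scene');t=cap('top'); c=cap('wrist')
a=cv2.resize(s['color'][150:230,210:310],None,fx=6,fy=6,interpolation=cv2.INTER_CUBIC)
cv2.imwrite('pics/pre.png',a)
E
```

```text
[0.44009941 0.33560387 0.12319515] 5.55 31.41749087957248 29.999912435105358
TCP in rack -0.05852623357081502 -0.06562032356489367 yaw err -0.144129576297658
-0.058 [-0.004  0.005  0.014]
-0.012 [-0.388  0.006  0.014]
0.002 [-0.504  0.006  0.014]
```

View pics/pre.png

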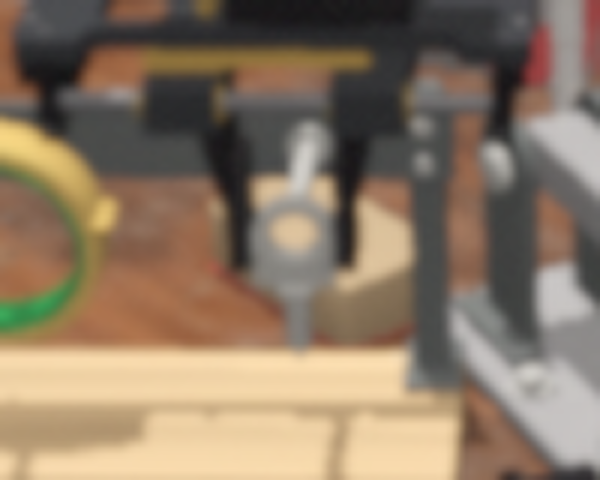

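The pin hangs upright in the grip, with its eye at crop (293,232), and the peg runs from its base (313,140) toward (297,195). I'll compare this with the model's prediction.

```bash
python3 - <<'E'
from fit import *
s=load('scene'); pr=np.load('fit.npz')['pr']
for q in [(-.0605,-.0656,.1367),(.022,-.065,.13),(-.006,-.065,.13),(-.03,-.065,.135),(-.0605,-.0656,.1367+.016),(-.0605,-.0656,.1367-.055),(-.0605,-.0606,.1367)]:
    print(q,((proj(s,W(pr,[q]))[0]-(210,150)+.5)*6).round(1))
E
```

```text
(-0.0605, -0.0656, 0.1367) [293.9 232. ]
(0.022, -0.065, 0.13) [314.9 144.4]
(-0.006, -0.065, 0.13) [307.9 177.9]
(-0.03, -0.065, 0.135) [300.9 196.6]
(-0.0605, -0.0656, 0.1527) [291.6 195.8]
(-0.0605, -0.0656, 0.0817) [301.6 352.4]
(-0.0605, -0.0606, 0.1367) [281.  231.9]
```

Emit:
drive_tool:
  steps:
    - [20,-0.1,0.012,0.0,0,0,0]
    - [20,-0.2,0.012,0.0,0,0,0]
    - [20,-0.26,0.012,0.005,0,0,0]
    - [20,-0.32,0.012,0.02,0,0,0]
    - [20,-0.38,0.012,0.03,0,0,0]
    - [20,-0.44,0.012,0.04,0,0,0]
    - [20,-0.44,0.012,0.04,0,0,0]

```text
time_s: 6.4
position: [0.4793, 0.3728, 0.1182]
tcp_rot: [[-0.744, -0.669, 0.002], [-0.669, 0.744, 0.001], [-0.002, -0.0, -1.0]]
force: [0.2, 0.4, -1.3]
opening: 0.361
grasp_force: 30.0
```

```bash
python3 rk.py; python3 - <<'E'
from h import *
s=cap('scene')
print(read_state()['force'],read_state()['moment'])
a=cv2.resize(s['color'][150:230,210:310],None,fx=6,fy=6,interpolation=cv2.INTER_CUBIC)
cv2.imwrite('pics/in.png',a)
E
```

```text
[0.47929815 0.3728425  0.11820438] 6.4 31.405729176111958 29.99992493966232
TCP in rack -0.0044778738984754115 -0.06419476947570192 yaw err -0.06277112482594305
-0.058 [ 0.446 -0.007 -0.028]
-0.012 [ 0.063 -0.007 -0.028]
0.002 [-0.054 -0.007 -0.027]
[-0.02166254  0.68829715 -0.9805156 ] [0.01488087 0.09662794 0.04378822]
```

View pics/in.png

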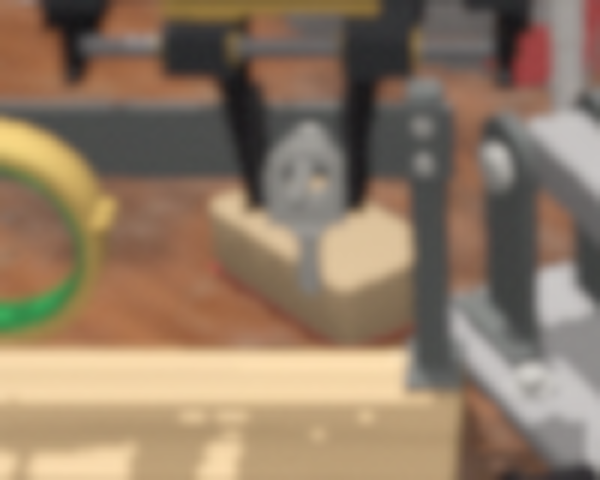

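The peg shows inside the eye at crop (305,180), with no contact force. Now I lower slightly and release.

Emit:
drive_tool:
  steps:
    - [20,0,0,0.02,0,0,0]
    - [20,0,0,0.045,0,0,0]
    - [20,0,0,0.045,0,0,0]
    - [20,0,0,0.045,0,0,0]

```text
time_s: 6.85
position: [0.4778, 0.3718, 0.1126]
tcp_rot: [[-0.744, -0.668, -0.001], [-0.668, 0.744, -0.0], [0.001, 0.0, -1.0]]
force: [-0.5, 0.1, -0.1]
opening: 0.362
grasp_force: 30.0
```

Emit:
drive_tool:
  steps:
    - [33,0,0,0,0,0,0]
    - [35,0,0,0,0,0,0]
    - [38,0,0,0,0,0,0]
    - [42,0,0,0,0,0,0]
    - [48,0,0,0,0,0,0]
    - [52,0,0,0,0,0,0]
    - [52,0,0,0,0,0,0]
    - [52,0,0,0,0,0,0]

```text
time_s: 7.65
position: [0.4781, 0.372, 0.1128]
tcp_rot: [[-0.744, -0.668, 0.0], [-0.668, 0.744, 0.0], [-0.0, 0.0, -1.0]]
force: [0.4, -0.3, -0.4]
opening: 0.593
grasp_force: 0.0
```

Emit:
drive_tool:
  steps:
    - [52,0,0,-0.1,0,0,0]
    - [52,0,0,-0.25,0,0,0]
    - [52,0,0,-0.5,0,0,0]
    - [52,0,0,-0.8,0,0,0]
    - [52,0,0,-0.8,0,0,0]
    - [52,0,0,-0.8,0,0,0]

```text
time_s: 8.25
position: [0.4786, 0.3724, 0.2106]
tcp_rot: [[-0.744, -0.669, 0.003], [-0.669, 0.744, 0.002], [-0.003, -0.001, -1.0]]
force: [-0.0, 0.2, -1.4]
opening: 0.601
grasp_force: 0.0
```

```bash
cat > kn.py <<'E'
from fit import *
st=read_state(); R=st['tcp_rot']; p=st['position']; print(p,st['time_s'],st['opening']*87,st['grasp_force'],st['force'])
pr,ps=np.load('fit.npz')['pr'],np.load('fit.npz')['ps']; c,sn=np.cos(ps[2]),np.sin(ps[2])
d=p[:2]-ps[:2]; print('TCP in stand',d@[c,sn]+.1,d@[-sn,c],'yaw err',np.degrees(np.arctan2(R[1,1],R[0,1])-ps[2])-90+90)
for z in (.18,.0555): print(z,(R.T@(W(ps,[(-.1,.101,z)])[0]-p)/.12).round(3))
E
python3 kn.py; python3 - <<'E'
from fit import *
s=cap('scene'); t=cap('top'); pr=np.load('fit.npz')['pr']
# points of cameras near hung pin, in rack frame
for n,c in (('scene',s),('top',t)):
    u0=proj(c,W(pr,[(-.006,-.065,.115)]))[0]
    v,u=np.mgrid[int(u0[1])-20:int(u0[1])+20,int(u0[0])-20:int(u0[0])+20]
    P=world(c,np.c_[u.ravel(),v.ravel()]); q=W([0,0,-pr[2]],P-np.r_[pr[:2],0])
    m=(abs(q[:,0]+.007)<.012)&(abs(q[:,1]+.065)<.03)&(q[:,2]>.05)&(q[:,2]<.16)
    print(n,m.sum(),q[m].min(0).round(3),q[m].max(0).round(3),np.median(q[m],0).round(3))
E
```

```text
[0.47861863 0.37235682 0.21061545] 8.25 52.29775556870895 0.0 [-0.00366079  0.23151144 -1.44859012]
TCP in stand 0.17613035416994544 0.1250123380746692 yaw err 60.19850501750491
0.18 [ 1.175 -0.903  0.252]
0.0555 [ 1.178 -0.902  1.29 ]
scene 203 [-0.018 -0.078  0.07 ] [-0.004 -0.048  0.143] [-0.011 -0.062  0.114]
top 4 [-0.008 -0.079  0.132] [-0.006 -0.069  0.141] [-0.007 -0.074  0.138]
```

The pin hangs on the peg: its top is at 0.142 and its centre y is -0.063. On to the knob.

Emit:
drive_tool:
  steps:
    - [45,0.98,-0.75,0.1,0,0,0.7]
    - [45,0.98,-0.75,0.1,0,0,0.7]
    - [45,0.98,-0.75,0.1,0,0,0.7]
    - [45,0.98,-0.75,0.1,0,0,0.7]
    - [45,0.98,-0.75,0.1,0,0,0.7]
    - [45,0.98,-0.75,0.1,0,0,0.7]
    - [45,0.98,-0.75,0.1,0,0,0.7]
    - [45,0.98,-0.75,0.1,0,0,0.7]

```text
time_s: 9.15
position: [0.4498, 0.2261, 0.1956]
tcp_rot: [[-0.95, 0.312, -0.003], [0.312, 0.95, -0.001], [0.003, -0.002, -1.0]]
force: [-0.3, -0.1, 0.2]
opening: 0.519
grasp_force: 0.0
```

```bash
python3 kn.py
```

```text
[0.44982317 0.22610192 0.19560368] 9.15 45.16610362119635 0.0 [-0.30823862 -0.13569217  0.15783304]
TCP in stand 0.02821214240424247 0.10657656205008592 yaw err 0.0328944848894821
0.18 [-0.047 -0.235  0.13 ]
0.0555 [-0.049 -0.233  1.168]
```

Emit:
drive_tool:
  steps:
    - [45,-0.047,-0.234,0.2,0,0,0]
    - [45,-0.047,-0.234,0.4,0,0,0]
    - [45,-0.047,-0.234,0.6,0,0,0]
    - [45,-0.047,-0.234,0.7,0,0,0]
    - [45,-0.047,-0.234,0.7,0,0,0]

```text
time_s: 9.65
position: [0.4454, 0.1975, 0.1106]
tcp_rot: [[-0.951, 0.31, -0.006], [0.31, 0.951, -0.001], [0.005, -0.003, -1.0]]
force: [-0.8, -0.2, -0.6]
opening: 0.517
grasp_force: 0.0
```

```bash
python3 kn.py; python3 - <<'E'
from fit import *
s=cap('scene'); ps=np.load('fit.npz')['ps']
u0=proj(s,W(ps,[(-.1,.105,.074)]))[0]
v,u=np.mgrid[int(u0[1])-18:int(u0[1])+19,int(u0[0])-18:int(u0[0])+19]
P=world(s,np.c_[u.ravel(),v.ravel()]); q=W([0,0,-ps[2]],P-np.r_[ps[:2],0]); q[:,0]+=.1
dark=s['color'][v.ravel(),u.ravel()].max(1)<70
m=dark&(abs(q[:,0])<.03)&(q[:,1]>.08)&(q[:,1]<.13)&(q[:,2]>.045)&(q[:,2]<.1)
print(m.sum(),q[m].min(0).round(4),q[m].max(0).round(4))
E
```

```text
[0.44537167 0.19754709 0.1105521 ] 9.65 44.99946179191655 0.0 [-0.78278043 -0.15438528 -0.64152861]
TCP in stand -0.0003010066405937095 0.10186546473678051 yaw err 0.1957131802622314
0.18 [-0.004  0.001 -0.579]
0.0555 [-0.01   0.004  0.459]
118 [-0.0143  0.0895  0.0638] [0.0076 0.1239 0.0887]
```

Emit:
drive_tool:
  steps:
    - [45,-0.008,0.004,0.2,0,0,0]
    - [45,-0.008,0.004,0.35,0,0,0]
    - [45,-0.008,0.004,0.455,0,0,0]
    - [45,-0.008,0.004,0.455,0,0,0]
    - [45,-0.008,0.004,0.455,0,0,0]

```text
time_s: 10.2
position: [0.4488, 0.1983, 0.0587]
tcp_rot: [[-0.95, 0.311, 0.001], [0.311, 0.95, 0.0], [-0.001, 0.0, -1.0]]
force: [0.5, 0.3, -0.2]
opening: 0.515
grasp_force: 0.0
```

Emit:
drive_tool:
  steps:
    - [10,0,0,0,0,0,0]
    - [10,0,0,0,0,0,0]
    - [10,0,0,0,0,0,0]
    - [10,0,0,0,0,0,0]
    - [10,0,0,0,0,0,0]
    - [10,0,0,0,0,0,0]
    - [10,0,0,0,0,0,0]

```text
time_s: 10.9
position: [0.4487, 0.1985, 0.0584]
tcp_rot: [[-0.95, 0.313, 0.001], [0.313, 0.95, 0.001], [-0.001, 0.001, -1.0]]
force: [-0.7, 1.9, 2.5]
opening: 0.214
grasp_force: 30.0
```

```bash
python3 kn.py
```

```text
[0.448739   0.1984546  0.05844459] 10.9 18.599131093570048 29.993858970701694 [-0.72868065  1.90117989  2.48971493]
TCP in stand 0.0016150122556012475 0.09895146953826604 yaw err 0.01921352567958934
0.18 [ 0.016 -0.013 -1.013]
0.0555 [ 0.017 -0.013  0.025]
```

Emit:
drive_tool:
  steps:
    - [10,0.04,0,0,0,0,0]
    - [10,0.08,0,0,0,0,0]
    - [10,0.12,0,0,0,0,0]
    - [10,0.16,0,0,0,0,0]
    - [10,0.2,0,0,0,0,0]
    - [10,0.215,0,0,0,0,0]
    - [10,0.215,0,0,0,0,0]

```text
time_s: 11.6
position: [0.4261, 0.2063, 0.0585]
tcp_rot: [[-0.95, 0.312, 0.005], [0.312, 0.95, 0.0], [-0.005, 0.002, -1.0]]
force: [6.7, -3.2, 1.1]
opening: 0.216
grasp_force: 30.0
```

```bash
python3 kn.py;  python3 - <<'E'
from fit import *
s=cap('scene'); ps=np.load('fit.npz')['ps']
u0=proj(s,W(ps,[(-.1,.13,.074)]))[0]
v,u=np.mgrid[int(u0[1])-18:int(u0[1])+19,int(u0[0])-18:int(u0[0])+19]
P=world(s,np.c_[u.ravel(),v.ravel()]); q=W([0,0,-ps[2]],P-np.r_[ps[:2],0]); q[:,0]+=.1
dark=s['color'][v.ravel(),u.ravel()].max(1)<70
m=dark&(abs(q[:,0])<.012)&(q[:,1]>.08)&(q[:,1]<.16)&(q[:,2]>.055)&(q[:,2]<.1)
print(m.sum(),np.percentile(q[m],[2,50,98],axis=0).round(4),np.histogram(q[m,1],10))
F=read_state()['force']; print('Fy stand',F[:2]@[-np.sin(ps[2]),np.cos(ps[2])])
E
```

```text
[0.42607215 0.20628387 0.05852713] 11.6 18.759184897790053 30.034278240054846 [ 6.74106007 -3.24578698  1.12419992]
TCP in stand 0.001955098822988846 0.12292995793455053 yaw err 0.08448807765786626
0.18 [-0.188 -0.015 -1.011]
0.0555 [-0.183 -0.017  0.026]
95 [[-0.0116  0.1266  0.0678]
 [-0.0034  0.1414  0.0813]
 [ 0.0114  0.1465  0.091 ]] (array([ 2,  3,  4, 18,  9,  4,  4,  9, 10, 32]), array([0.12428927, 0.1265803 , 0.12887133, 0.13116236, 0.13345338,
       0.13574441, 0.13803544, 0.14032647, 0.1426175 , 0.14490853,
       0.14719956]))
Fy stand -6.7478360727291316
```

Emit:
drive_tool:
  steps:
    - [10,0.018,0,0,0,0,0]
    - [10,0.018,0,0,0,0,0]
    - [10,0.018,-0.007,-0.042,0.017,0,0]
    - [10,0.018,-0.013,-0.083,0.033,0,0]
    - [10,0.018,-0.018,-0.125,0.05,0,0]
    - [10,0.018,-0.022,-0.167,0.067,0,0]
    - [10,0.018,-0.022,-0.167,0.067,0,0]

```text
time_s: 12.35
position: [0.4231, 0.2044, 0.0782]
tcp_rot: [[-0.951, 0.309, -0.027], [0.31, 0.946, -0.096], [-0.004, -0.1, -0.995]]
force: [6.9, -3.3, -4.6]
opening: 0.212
grasp_force: 30.0
```

```bash
cat > up.py <<'E'
from fit import *
exec(open('kn.py').read())
t=cap('top')
for y in (-.006,0,.006):
  for x in (-.01,0,.01):
    # search height of the cup top near the ball's vertical
    z=.123
    for _ in range(5): z=world(t,[proj(t,W(ps,[(-.1+x,y,z)]))[0]])[0,2]
    print(round(float(z),3),end=' ')
E
python3 up.py
```

```text
[0.4230874  0.20443458 0.07822552] 12.35 18.41532974268664 30.039665792137384 [ 6.87213826 -3.29524065 -4.63754928]
TCP in stand -0.0007356022515429828 0.12518578505436373 yaw err 0.13970286696802248
0.18 [-0.205 -0.079 -0.844]
0.0555 [-0.201  0.025  0.189]
0.14 0.141 0.145 0.137 0.14 0.141 0.144 0.142 0.143
```

The cup top has risen from 0.123 to 0.141, so the ball is free. I'll continue along the arc.

Emit:
drive_tool:
  steps:
    - [10,0,-0.013,-0.083,0.033,0,0]
    - [10,0,-0.022,-0.167,0.067,0,0]
    - [10,0,-0.026,-0.25,0.1,0,0]
    - [10,0,-0.028,-0.334,0.133,0,0]
    - [10,0,-0.023,-0.434,0.173,0,0]
    - [10,0,-0.012,-0.534,0.213,0,0]
    - [10,0,-0.007,-0.568,0.227,0,0]
    - [10,0,-0.007,-0.568,0.227,0,0]

```text
time_s: 13.2
position: [0.4246, 0.2098, 0.1458]
tcp_rot: [[-0.951, 0.281, -0.129], [0.309, 0.859, -0.408], [-0.004, -0.428, -0.904]]
force: [7.2, -2.9, -2.9]
opening: 0.214
grasp_force: 30.0
```

Emit:
drive_tool:
  steps:
    - [10,0,0,0,0,0,0]
    - [10,0,0,0,0,0,0]
    - [10,0,0,0,0,0,0]
    - [10,0,0,0,0,0,0]
    - [10,0,0,0,0,0,0]

```text
time_s: 13.7
position: [0.4246, 0.2096, 0.1454]
tcp_rot: [[-0.951, 0.282, -0.129], [0.31, 0.859, -0.406], [-0.003, -0.426, -0.905]]
force: [7.1, -2.6, -3.6]
opening: 0.216
grasp_force: 30.0
```

```bash
python3 up.py; python3 - <<'E'
from fit import *
s=cap('scene'); pr,ps=np.load('fit.npz')['pr'],np.load('fit.npz')['ps']
u0=proj(s,W(pr,[(-.006,-.065,.115)]))[0]
v,u=np.mgrid[int(u0[1])-20:int(u0[1])+20,int(u0[0])-20:int(u0[0])+20]
P=world(s,np.c_[u.ravel(),v.ravel()]); q=W([0,0,-pr[2]],P-np.r_[pr[:2],0])
m=(abs(q[:,0]+.007)<.012)&(abs(q[:,1]+.065)<.03)&(q[:,2]>.05)&(q[:,2]<.16)
print('\npin',m.sum(),q[m].min(0).round(3),q[m].max(0).round(3),np.median(q[m],0).round(3))
# drawbar slope: points above the tube line, top camera
t=load('top')
v,u=np.mgrid[150:240,240:350]; P=world(t,np.c_[u.ravel(),v.ravel()]); q=W([0,0,-ps[2]],P-np.r_[ps[:2],0])
m=(abs(q[:,1])<.01)&(q[:,2]>.1)&(q[:,2]<.3)
for a in np.arange(-.14,.12,.02):
    k=m&(abs(q[:,0]-a)<.01); print(round(a,2),k.sum(),np.median(q[k,2]).round(3) if k.any() else '')
E
```

```text
[0.42459494 0.20964091 0.14535998] 13.7 18.784019913953266 30.03020217642188 [ 7.13405567 -2.59710061 -3.64081689]
TCP in stand 0.004680981702633036 0.12538381907391313 yaw err 0.08097542128325586
0.18 [-0.204 -0.159 -0.244]
0.0555 [-0.201  0.284  0.695]
0.175 
pin 182 [-0.018 -0.078  0.07 ] [-0.002 -0.048  0.138] [-0.011 -0.062  0.112]
-0.14 0 
-0.12 23 0.168
-0.1 66 0.198
-0.08 54 0.207
-0.06 51 0.2
-0.04 54 0.181
-0.02 51 0.171
0.0 50 0.161
0.02 47 0.151
0.04 53 0.144
0.06 35 0.134
0.08 11 0.126
0.1 8 0.117Traceback (most recent call last):
  File "up.py", line 8, in <module>
    for _ in range(5): z=world(t,[proj(t,W(ps,[(-.1+x,y,z)]))[0]])[0,2]
                         ~~~~~^^^^^^^^^^^^^^^^^^^^^^^^^^^^^^^^^^^^
  File "h.py", line 16, in world
    d=c['range_z'][uv[:,1].round().astype(int),uv[:,0].round().astype(int)]
      ~~~~~~~~~~~~^^^^^^^^^^^^^^^^^^^^^^^^^^^^^^^^^^^^^^^^^^^^^^^^^^^^^^^^^
IndexError: index 2209 is out of bounds for axis 0 with size 400
```

The drawbar slope is about 0.44 rad, which puts the coupler about 85 mm up. The pin is still on its peg and the arm is steady, so I'm handing in.

```bash
python3 -c "
from rig import order
print(order.hand_in())"
```

```text
the job is handed in; nothing more can be done
None
```

I handed the job in at about 14 s: the locking pin hangs on the empty peg, the latch is pulled out, and the arm is still holding the drawbar by its knob with the coupler about 85 mm above where it sat. I kept clear of the loose tools but did not check their positions afterwards, and the hand-in returned no verdict.

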